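Seat the keyed pulley on the repaired gearmotor and cap its shaft

TASK

The toothed pulley has been slid onto the gearmotor's upright shaft but is sitting high, on top of the shaft's key. Without taking it off the shaft, turn it until its keyway drops over the key and it is fully home against the shoulder; then put the orange cap over the shaft end, down flat on the pulley. Do not disturb the screwdriver, the jar and the meter.

Things in the scene. Friction and masses are not known exactly. Their poses are not given: they have to be found in the camera images.
- motor: Dark grey right-angle gearmotor, fixed. Housing 110 (x) x 100 (y) x 70 mm high on a dark 150 x 126 x 8 mm foot; a lying black motor can (diameter 66, 105 mm long, terminal box on top up to 76 mm) sticks out towards its -x. Origin: underside, on the shaft's axis; z up, x towards the key. It stands on a blue mat, top at z = 0.003, as does all else.
- shaft_end (a point): Centre of the top of the motor's upright steel shaft, 168 mm above the motor's origin. The shaft does not turn; diameter 22 mm, its last 5 mm tapered to 15 mm. It rises from the shoulder; the seated pulley leaves 24 mm of it standing out.
- shoulder (a point): Centre of the flat shoulder (diameter 60 mm) at the shaft's foot, 82 mm above the motor's origin, where the seated pulley's underside lies. One brass key, 8 mm wide, standing 5 mm out of the shaft on the motor's +x side, runs from the shoulder 28 mm up.
- key_mark (a point): White mark, 12 x 12 mm, on the housing's top, centre 47.5 mm from the shaft's axis along the motor's +x, 71 mm above its origin: it shows the key's direction. A white stripe, 12 mm wide, runs on down the housing's +x face.
- pulley: Aluminium toothed pulley, loose, about 0.42 kg. Toothed part diameter 80 mm, 24 mm high, at the bottom; above it a round boss, diameter 44, 38 mm high (a good grip); 62 mm in all. Origin: on its axis, at the underside; z up, x towards the keyway. Through bore 23.5 mm; one keyway, 10.5 mm wide, reaching 17.5 mm from the axis, runs the whole length and is open at both ends.
- keyway_mark (a point): Red mark, 15 x 12 mm (and on down the rim), on the pulley's upper flange beside the boss, centre 31.5 mm from its axis along its +x, 24 mm above its origin: it shows the keyway. At the start the pulley rests on the key's top, origin about 110 mm above the motor's, its keyway 0.7 rad or more from the key; it turns easily both ways and can drop within about 0.08 rad of the key.
- cap: Orange plastic end cap, loose, about 0.09 kg, standing on the mat, socket down. Skirt diameter 54 mm, 31 mm high; above it a round grip, diameter 34 mm, up to 64 mm. Socket diameter 24 mm, 28 mm deep, on the axis. Origin: on the axis, at the underside; z up. When on, its underside rests on the seated pulley's top, 144 mm above the motor's origin.
- screwdriver: Bystander: screwdriver with red handle, 200 mm long, lying on the mat along its own x; origin under its middle.
- jar: Bystander: amber jar with white lid, diameter 56 mm, 70 mm high, upright; origin at the centre of its underside.
- meter: Bystander: yellow and black hand meter, 85 (x) x 180 (y) x about 50 mm high with its knob, lying on its back; origin at the centre of its underside.
There are look-alikes about, which are no part of the job. Several things look just like the cap: the one meant starts farthest from the robot's base. What is shaped like the pulley but purple is not meant.

How it is judged (in metres and radians):
On the way:
1. the pulley has dropped over the key and lies on the shoulder (z of pulley in the frame of motor below 0.0845 m and horizontal distance between pulley and motor below 0.003 m and angle between pulley's own z axis and vertical below 0.04 rad and angle between the x axis of pulley and the x axis of motor, either way round below 0.2 rad), for 0.2 s.
At the end, for the whole second after the job is handed in: Pulley home: underside within 2.5 mm of the shoulder, 3 mm of the axis, upright within 0.04 rad, keyway over the key. Cap on: underside within 3 mm of 144 mm above the motor's origin (4 mm if lower), within 4 mm of the axis, upright within 0.05 rad. Both released, at rest (all of step 1 and z of cap in the frame of motor between 0.14 and 0.147 m and horizontal distance between cap and motor below 0.004 m and angle between cap's own z axis and vertical below 0.05 rad and linear speed of each of pulley, cap below 0.01 m/s); the robot touches nothing.
It fails at once if the pulley is taken off the shaft (its underside above the shaft's end) (z of pulley in the frame of motor above 0.168 m).
It fails at once if the screwdriver is moved more than 30 mm (distance of screwdriver from where it was at the start of the episode above 0.03 m).
It fails at once if the jar is moved more than 30 mm (distance of jar from where it was at the start of the episode above 0.03 m).
It fails at once if the meter is moved more than 30 mm (distance of meter from where it was at the start of the episode above 0.03 m).
It also fails if it takes over 61 s, if anything falls off the work surface, if the arm or the gripper's body presses on something with over 40 N, if the wrist force passes 120 N, or if a joint passes its speed limit or range.

ROBOT

A 6-joint arm with a two-finger parallel gripper is mounted at the origin on the work surface. World frame = base frame: x ahead of the robot, y to its left, z up, the work surface at z = 0. Lengths are in mm, angles in rad, forces in N, time in s.
With the tool pointing down it reaches from about 350 to 875 mm from the base axis. Payload 4.2 kg.
Tool frame: the origin (TCP) lies at the very end of the fingers, on their centre line; the grasp point (between the pads) lies 19 mm behind it (arm.grasp_offset is the z of the grasp point in the tool frame, in mm); z points along the fingers, y is the line along which they close (so a half turn about z gives the same grasp; the last joint's range is limited). The gripper opens to 85 mm and grips with 20 to 120 N. Pads are 22 mm wide; open, the fingers measure 114 mm over their backs; the gripper's body (76 mm by 85 mm) begins 54 mm behind the grasp point. The pads swing forward as they close: fully open they stand 13 mm farther back than shut.
Start: joints at [-1.034, 0.385, 0.008, 0, -1.194, -0.259], TCP at [171.417, -601.012, 196.712] pointing down, gripper open.
Joint ranges: [-3.14, 3.14], [-1.21, 2.06], [-1.07, 1.41], [-3.16, 2.05], [-2.99, -0.16], [-3.1, 3.1]. Speed limits (rad/s): [2.79, 2.79, 3.14, 3.14, 3.14, 3.14].

INTERFACE

Orientations are given as a unit quaternion [x, y, z, w].
In Python, from workcell import arm gives the robot as it stands.
- The arm moves only by the tool send_rows, never from a script. Its argument "increments" is a list of rows, each a list of 5 numbers: the shift along the tool's x, y, z in mm, then the turn about the tool's z in rad, then the closure in counts, from 0 (fully open) to 255 (shut). A call has 1 to 8 rows; each row shifts and turns the commanded pose from where the row before left it, along the tool's axes as they then stand; what a row does not reach is not made up. A row lasts 1/12 s, in which the tool goes at most 41.7 mm and 7.16 degrees, less where a joint would pass 70% of its speed; a pose out of reach is approached as far as the arm can. A call is refused whole if a number of a shift passes 41.7 or a number of a turn 0.125, either way. A call with a gripper value outside its range is refused whole. The fingers move at their own pace and stop on an object; "grip_force" is the grip in N (left out, the last holds). Time passes only in rows, so rows that do not move let the fingers close. It gives the time, the measured TCP pose, the force, the opening and the grip force at its end, in the units of the state.
- arm.get_state(): the state, without advancing time (a new reading comes with each control period).
- arm.get_image(name): name is "side" or "top"; returns a dict with "image" (400x640x3 uint8, red, green, blue), "range_z" (400x640 float32, mm along the optical axis (not along the pixel's ray), 0 where there is no reading), "K" (3x3 intrinsics, pixels), "cam_to_world" (4x4, takes a point from camera to world coordinates). Camera axes: x right, y up, looking along -z (the intrinsics and any distortion apply to the point x, -y, -z); pixel columns grow to the right and rows downward; lengths in mm; the calibration is good to about 2 mm. A picture is of the moment at which its call begins.
- arm.close_job(): hands the job in; it is judged then, once.
Trained networks look in a picture, given as the dict that the camera call returned (one of the last four; its "shot" number tells which), for a name from the list of things; names that differ only in an ending like _2 or _b are one class to them, and where a whole thing is asked for, a point or a joint stands for the part that bears it (a point fixed in the world has none). Each returns a list of dicts, best first, with "score" (0 to 1); they miss things now and then, are a little off and sometimes report something else, mostly with a low value. They report only what shows in the picture. A call takes as long as a camera call. They do not tell look-alikes from the thing itself.
- arm.search_frame(name, picture): "point" ([column, row] in pixels, amid what is visible of it).
The state is a dict: "time": time; "q": joint angles; "qd": joint speeds; "tau": joint torques, N m; "ee_pos": TCP position; "orientation": TCP orientation; "force": force on the tool from outside, world axes, zero at the start; "ft_torque": the same for the moment, N m; "width": finger opening in mm; "gripper_force": force on a finger pad.
Only numpy, scipy, OpenCV 4.12 (cv2) and the standard library are available. Lean on these libraries where they do the work, as an engineer would, in place of code of your own. Each camera call takes 0.05 s, during which the arm holds its last target. There are 200 camera calls.

## Working session

There is one attempt and no reset: what is moved stays moved. The work goes in short steps, Python scripts to look and compute and a tool call to move; the robot and the scene stay as the last step left them, time stands still between calls to the robot, and variables do not carry over. Pictures are saved under pics/ and viewed, at most 10 in all, crops included, and the job is handed in when it is done.

Besides the shell and the picture viewer there is one more tool, called after "Call:" by a JSON object that holds its "op" and its "data". send_rows: Moves the arm, as the interface text tells. Its arguments: {"type":"object","properties":{"increments":{"type":"array","items":{"type":"array","items":{"type":"number"}}},"grip_force":{"type":"number"}},"required":["increments"]}

```bash
mkdir -p pics; cat > h.py <<'E'
import numpy as np, cv2
from workcell import arm
def world(p,u,v,z=None):
    """points from pixels using depth, world mm"""
    K=p["K"];T=np.array(p["cam_to_world"]);u=np.asarray(u,float);v=np.asarray(v,float)
    d=p["range_z"][v.astype(int),u.astype(int)] if z is None else z
    x=(u-K[0,2])/K[0,0]*d; y=(v-K[1,2])/K[1,1]*d
    return (T@np.stack([x,-y,-d,np.ones_like(x)*1.0]))[:3].T
def cloud(p):
    v,u=np.mgrid[0:400:1,0:640:1]; return world(p,u.ravel(),v.ravel()).reshape(400,640,3)
def save(im,n): cv2.imwrite("pics/"+n,im[...,::-1])
E
python3 - <<'E'
from h import *
for n in("top","side"):
    p=arm.get_image(n); save(p["image"],n+"0.png"); print(n,[k for k in p],np.round(p["cam_to_world"],2).tolist(),p["K"].tolist())
    np.savez(n+"0.npz",image=p["image"],range_z=p["range_z"],K=p["K"],cam_to_world=p["cam_to_world"])
    C=cloud(p)
    for t in["motor","pulley","keyway_mark","key_mark","shaft_end","cap","screwdriver","jar","meter"]:
        for r in arm.search_frame(t,p):
            u,v=r["point"]; print(t,round(r["score"],2),np.round([u,v]),np.round(C[int(v),int(u)]))
print(arm.get_state())
E
```

```text
top ['image', 'range_z', 'K', 'cam_to_world', 'shot'] [[-0.0, 1.0, -0.08, 535.42], [-1.0, -0.0, -0.01, 5.04], [-0.01, 0.08, 1.0, 1514.81], [0.0, 0.0, 0.0, 1.0]] [[491.9949819276506, 0.0, 316.4267344118871], [0.0, 491.9949819276506, 196.8430576663121], [0.0, 0.0, 1.0]]
motor 0.76 [376. 238.] [ 529. -160.   65.]
pulley 0.67 [393. 221.] [ 578. -196.  167.]
pulley 0.56 [337. 206.] [629. -45.  21.]
keyway_mark 0.87 [335. 204.] [630. -38.  43.]
keyway_mark 0.75 [390. 225.] [ 564. -183.  175.]
key_mark 0.66 [374. 238.] [ 531. -155.   59.]
shaft_end 0.91 [376. 240.] [ 526. -161.   57.]
cap 0.74 [275. 253.] [486. 136.  65.]
cap 0.7 [290. 223.] [574.  95.  62.]
cap 0.61 [314. 250.] [497.  25.  66.]
screwdriver 0.55 [184. 228.] [561. 415.  30.]
jar 0.87 [462. 237.] [ 531. -410.   71.]
meter 0.65 [302. 160.] [765.  58.  37.]
meter 0.3 [393. 222.] [ 573. -193.  165.]
side ['image', 'range_z', 'K', 'cam_to_world', 'shot'] [[-0.98, 0.11, -0.15, 472.51], [-0.18, -0.57, 0.8, 1011.19], [0.01, 0.82, 0.58, 851.11], [0.0, 0.0, 0.0, 1.0]] [[437.9558379964302, 0.0, 320.15329842718114], [0.0, 437.9558379964
[... 634 characters left out ...]
79.  97.  45.]
{'time': 1.0, 'q': array([-1.03437994e+00,  3.84636241e-01,  7.88016614e-03,  2.32398690e-06,
       -1.19398401e+00, -2.58577813e-01]), 'qd': array([-0.00055764,  0.0009092 ,  0.00031254,  0.00185835,  0.00159962,
       -0.00029629]), 'tau': array([-1.75457230e-04, -3.92095399e+01,  1.88620788e+01,  4.19072449e+00,
       -3.95758188e-04, -1.35290541e-06]), 'ee_pos': array([ 171.42478347, -601.00328745,  196.74316585]), 'orientation': array([-1.38473320e-01,  9.90366164e-01, -2.63465574e-05,  9.88964911e-06]), 'force': array([ 0.22631196, -1.39825851, -0.33761057]), 'ft_torque': array([-0.07806868, -0.00689827,  0.02154832]), 'gripper_force': 0.0, 'width': 85.22955779184642}
```

View pics/top0.png

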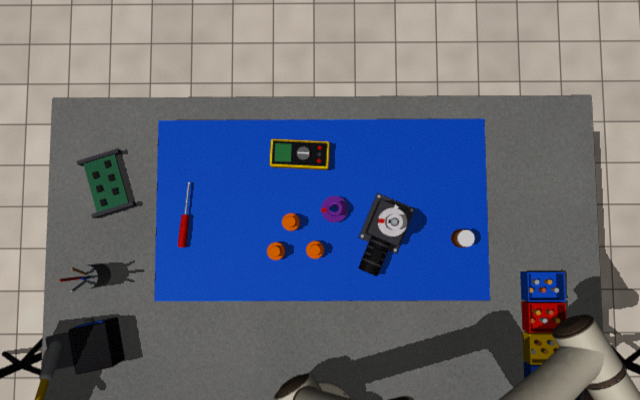

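View pics/side0.png

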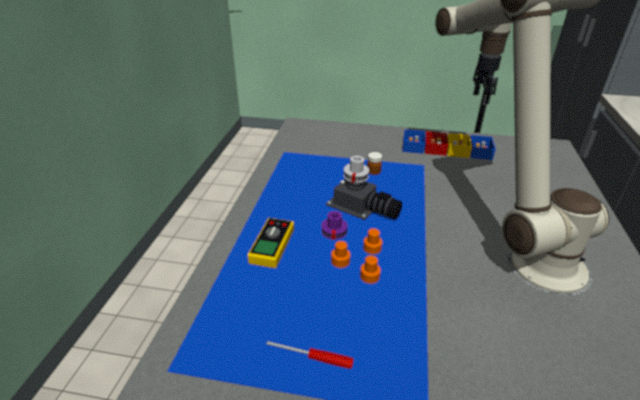

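The three cap candidates are at top-view pixels (291,222), (276,252) and (316,250). The one at (291,222), world (574,95), is about 582 mm from the base against 505 and 498, so it is the cap meant. The purple pulley is at (335,208). The real pulley is at (393,221), with its red mark to the left at about (381,222).

```bash
python3 - <<'E'
from h import *
ims=[]
for n in("top","side"):
    p=dict(np.load(n+"0.npz")); C=cloud(p); im=p["image"].astype(int); X,Y,Z=C[...,0],C[...,1],C[...,2]
    hsv=cv2.cvtColor(p["image"],cv2.COLOR_RGB2HSV); H,S,V=[hsv[...,i].astype(int) for i in range(3)]
    near=np.hypot(X-568,Y+190)<150
    def st(m,t):
        if m.sum()>2: print(n,t,m.sum(),np.round(np.median(C[m],0),1),np.round((C[m].min(0)+C[m].max(0))/2,1), 'mean',np.round(C[m].mean(0),1))
    print(n,'mat z',np.round(np.median(Z[(abs(X-560)<20)&(abs(Y-250)<40)]),1))
    near2=np.hypot(X-568,Y+190)<60
    st(near2&(Z>150),'Z>150');st(near2&(Z>165),'Z>165 boss top');st(near2&(Z>125)&(Z<145),'flange');
    st(near&(((H<8)|(H>172))&(S>120)&(V>90)&(Z>105)),'red')
    st(near&(S<70)&(V>140)&(Z<95)&(Z>5),'white stripe'); st(near&(S<70)&(V>140)&(Z<84)&(Z>66),'white mark')
    for c in((574,95),(486,136),(497,25)):
        org=(np.hypot(X-c[0],Y-c[1])<45)&(H<18)&(S>150)&(Z>8)
        st(org,'cap'+str(c)); st(org&(Z>58),'  grip top'); st(org&(Z>26)&(Z<38),'  skirt top')
    hs=near&(Z>62)&(Z<80)&(V<110); r=cv2.minAreaRect(C[hs][:,:2].astype(np.float32)); print('housing',r)
    ft=near&(Z>5)&(Z<80)&(V<110)
    pts=C[ft][:,:2]; m=pts.mean(0); w,v=np.linalg.eigh(np.cov((pts-m).T)); print('pca yaw',np.arctan2(-v[1,1],-v[0,1]) , m)
    c=(350,225) if n=="top" else (355,210)
    cr=p["image"][c[1]-60:c[1]+60,c[0]-80:c[0]+80]; ims.append(cv2.resize(cr,(800,600) if 0 else (600,450),interpolation=cv2.INTER_CUBIC)[:300 if 0 else 450])
save(np.hstack([cv2.resize(i,(400,300)) for i in ims]) if 0 else cv2.resize(np.vstack([i for i in ims]),(400,600)) if 0 else cv2.resize(ims[0],(800,600)),"c1.png"); save(cv2.resize(ims[1],(800,600)),"c2.png")
E
```

```text
top mat z 1.7
top Z>150 214 [ 575.  -197.9  171.1] [ 574.  -198.3  165.3] mean [ 574.4 -197.9  170.1]
top Z>165 boss top 184 [ 575.1 -199.7  171.8] [ 573.8 -198.3  172.8] mean [ 574.8 -198.9  171.8]
top flange 425 [ 576.  -194.2  135. ] [ 576.3 -197.7  135. ] mean [ 575.1 -196.6  135.1]
top red 25 [ 578.9 -166.3  135.4] [ 577.8 -166.3  129.2] mean [ 577.7 -165.8  134.8]
top white stripe 20 [ 618.8 -216.2   69.1] [ 574.2 -171.9   43.5] mean [ 578.4 -197.8   46. ]
top white mark 11 [ 619.1 -216.3   72.6] [ 581.  -198.4   72.6] mean [ 606.8 -213.8   72.5]
top cap(574, 95) 235 [577.5  91.7  36.4] [577.4  93.   44.1] mean [578.1  91.9  47. ]
top   grip top 104 [579.4  92.4  64.6] [579.4  93.8  66.7] mean [579.6  93.   65. ]
top   skirt top 124 [577.2  88.5  32.6] [577.4  93.   32.2] mean [577.3  91.3  32.5]
top cap(486, 136) 240 [491.7 135.9  36.8] [490.6 137.8  49. ] mean [491.9 135.8  47. ]
top   grip top 108 [491.7 136.7  65.5] [493.  137.6  66.1] mean [492.7 137.6  65.1]
top   skirt top 124 [490.5 131.7  31.8] [490.6 138.   32. ] mean [490.9 135.   31.9]
top cap(497, 25) 248 [497.1  1
[... 1200 characters left out ...]
.9 109.1  33.2]
side cap(486, 136) 371 [492.1 153.7  35.5] [492.6 147.1  40.2] mean [492.3 152.6  40.5]
side   grip top 92 [491.6 146.6  66.8] [492.3 142.3  64.9] mean [492.1 145.1  66. ]
side   skirt top 131 [491.5 155.3  33.5] [492.6 147.1  32.1] mean [492.  153.3  33.1]
side cap(497, 25) 296 [495.4  36.7  35.2] [495.   31.5  39.4] mean [495.5  35.8  40.1]
side   grip top 67 [495.6  29.5  66.8] [495.9  25.7  64.4] mean [495.9  27.5  65.9]
side   skirt top 103 [496.5  37.7  33.8] [495.   31.1  32. ] mean [496.1  36.6  33.3]
housing ((527.3038330078125, -177.29840087890625), (100.7676773071289, 214.46173095703125), 72.17230987548828)
pca yaw -0.20918820296204393 [ 543.55803272 -150.17340623]
```

View pics/c1.png

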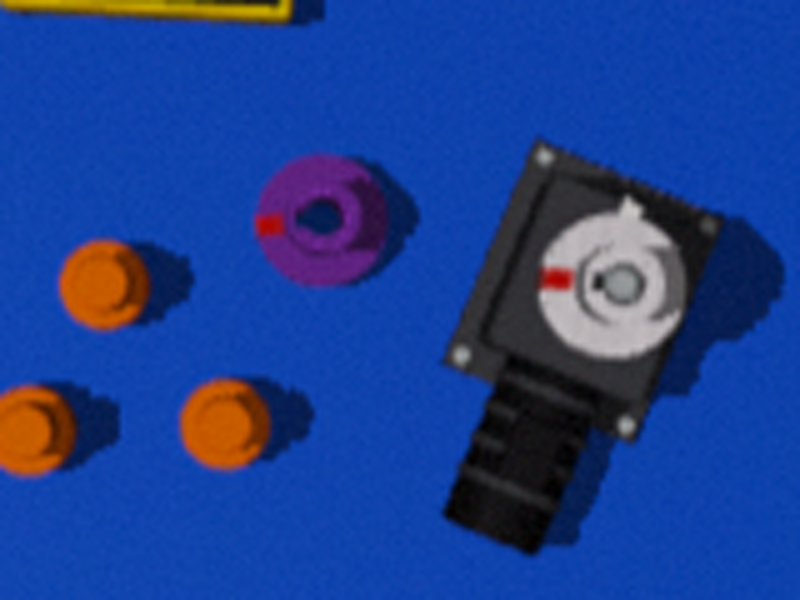

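View pics/c2.png

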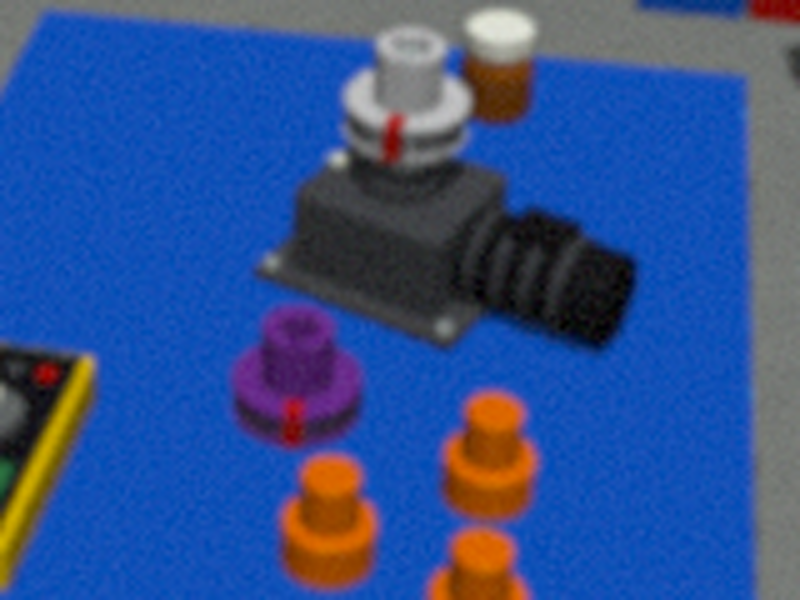

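The crops confirm it. The chosen cap is at top-crop (105,285), the orange one nearest the purple pulley and farthest out. The red mark at (556,278) points to about +1.46 rad, and the white key mark at (632,205) and the bolts give a motor yaw of about -0.40. So the pulley needs about +1.86 rad about tool z, clockwise from above.

Call:
{"op": "send_rows", "data": {"increments": [[0,0,-20,0,0],[-31.2,17.4,0,0,0],[-31.2,17.4,0,0,0],[-31.2,17.4,0,0,0],[-31.2,17.4,0,0,0],[-31.2,17.4,0,0,0],[-31.2,17.4,0,0,0],[-31.2,17.4,0,0,0]], "grip_force": 25}}

```text
time: 1.67
ee_pos: [349.0, -422.7, 217.0]
orientation: [-0.138, 0.99, -0.0, 0.0]
force: [1.8, -1.0, 0.3]
width: 85.3
gripper_force: 0.0
```

Call:
{"op": "send_rows", "data": {"increments": [[-31.2,17.4,0,0,0],[-31.2,17.4,0,0,0],[-31.2,17.4,0,0,0],[-31.2,17.4,0,0,0],[-31.2,17.4,0,0,0],[-31.2,17.4,0,0,0],[-31.2,17.4,0,0,0],[-31.2,17.4,0,0,0]]}}

```text
time: 2.33
ee_pos: [551.0, -220.2, 217.0]
orientation: [-0.139, 0.99, -0.0, 0.0]
force: [0.4, -0.3, 0.2]
width: 85.4
gripper_force: 0.0
```

Call:
{"op": "send_rows", "data": {"increments": [[-31,17,0,0,0],[0,0,0,-0.12,0],[0,0,0,-0.12,0],[0,0,0,-0.12,0],[0,0,0,-0.12,0],[0,0,0,-0.12,0],[0,0,0,0,0]]}}

```text
time: 2.92
ee_pos: [575.1, -196.7, 216.7]
orientation: [-0.426, 0.905, 0.0, -0.0]
force: [0.7, 0.3, 0.3]
width: 85.3
gripper_force: 0.0
```

```bash
cat >> h.py <<'E'
from scipy.spatial.transform import Rotation as R
def rel(t):
    s=arm.get_state(); r=R.from_quat(s["orientation"]); m=r.as_matrix()
    print("pos",np.round(s["ee_pos"],1),"yaw x",round(np.arctan2(m[1,0],m[0,0]),3),"q6",np.round(s["q"][5],2),"F",np.round(s["force"],1),"T",np.round(s["ft_torque"],2),"w",round(s["width"],1),"t",round(s["time"],2))
    print("tool delta to target",np.round(m.T@(np.array(t)-s["ee_pos"]),1))
E
python3 -c "
from h import *
rel([575,-198,146])"
```

```text
pos [ 575.1 -196.7  216.7] yaw x -2.262 q6 -0.63 F [0.7 0.3 0.3] T [-0.03  0.02  0.04] w 85.3 t 2.92
tool delta to target [ 1.1 -0.8 70.7]
```

Call:
{"op": "send_rows", "data": {"increments": [[1,-1,15,0,0],[0,0,15,0,0],[0,0,15,0,0],[0,0,15,0,0],[0,0,10,0,0],[0,0,0,0,60],[0,0,0,0,255],[0,0,0,0,255]]}}

```text
time: 3.58
ee_pos: [575.9, -198.5, 147.7]
orientation: [-0.425, 0.905, -0.001, 0.001]
force: [-0.1, 0.5, -0.3]
width: 51.4
gripper_force: 0.0
```

Call:
{"op": "send_rows", "data": {"increments": [[0,0,0,0,255],[0,0,0,0,255],[0,0,0,0,255],[0,0,0,0,255]]}}

```text
time: 3.92
ee_pos: [575.4, -198.3, 147.2]
orientation: [-0.425, 0.905, -0.0, 0.0]
force: [-0.6, 0.0, -0.5]
width: 0.5
gripper_force: 0.0
```

```bash
python3 -c "
from h import *
rel([575,-198,146])"
```

```text
pos [ 575.4 -198.3  147.2] yaw x -2.264 q6 -0.63 F [-0.6  0.  -0.5] T [-0.02  0.01  0.  ] w 0.5 t 3.92
tool delta to target [0.  0.5 1.2]
```

```bash
python3 - <<'E'
from h import *
p=arm.get_image("side"); save(cv2.resize(p["image"][110:260,270:470],(800,600),interpolation=cv2.INTER_CUBIC),"s1.png")
C=cloud(p)
print(arm.get_state()["width"])
E
```

```text
0.0658763253422971
```

View pics/s1.png

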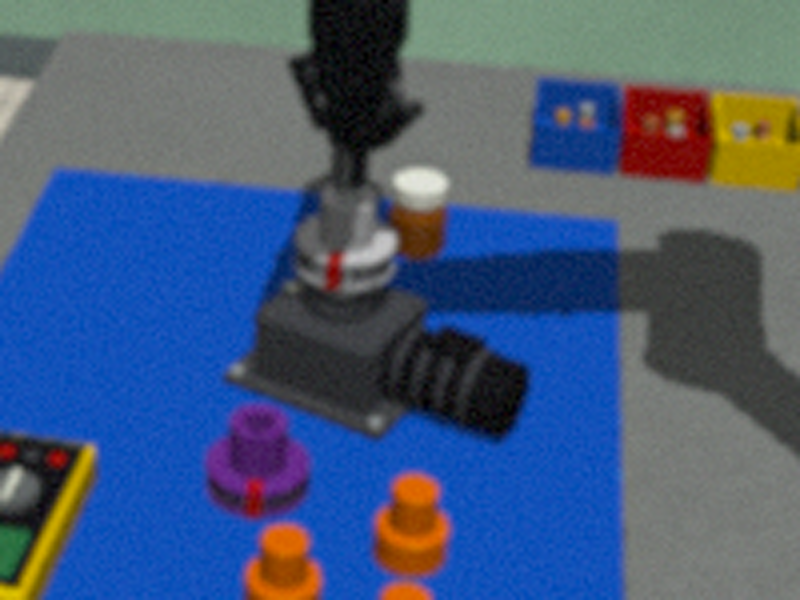

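```bash
python3 - <<'E'
from h import *
s=arm.get_state(); print(s["ee_pos"],s["q"])
for n in("side","top"):
    p=arm.get_image(n); C=cloud(p); T=np.linalg.inv(p["cam_to_world"]); K=p["K"]
    for z in(147,173,200):
        c=T@np.array([575.4,-198.3,z,1]); print(n,z,"px",np.round([K[0,2]+K[0,0]*c[0]/-c[2],K[1,2]+K[1,1]*c[1]/c[2]],1))
    V=p["image"].max(2)
    m=(np.hypot(C[...,0]-575,C[...,1]+198)<90)&(C[...,2]>150)
    for z in range(150,300,10):
        k=m&(C[...,2]>=z)&(C[...,2]<z+10)
        if k.any(): print(n,z,k.sum(),np.round(C[k].min(0)),np.round(C[k].max(0)),V[k].mean().round())
E
```

```text
[ 575.29560322 -198.23580268  147.04996893] [-6.61086932e-02  3.94424355e-01 -1.07071401e-01 -5.37165846e-06
 -1.06871221e+00 -6.26987479e-01]
side 147 px [356.3 166.2]
side 173 px [356.7 159. ]
side 200 px [357.2 151.4]
side 150 39 [ 554. -192.  150.] [ 595. -173.  160.] 93.0
side 160 45 [ 554. -212.  160.] [ 596. -172.  170.] 94.0
side 170 75 [ 552. -218.  170.] [ 594. -172.  179.] 92.0
side 180 12 [ 566. -202.  181.] [ 588. -186.  190.] 59.0
side 190 24 [ 562. -202.  191.] [ 589. -183.  199.] 45.0
side 200 25 [ 563. -201.  200.] [ 589. -179.  210.] 44.0
side 210 31 [ 560. -200.  210.] [ 590. -178.  220.] 44.0
side 220 23 [ 543. -206.  222.] [ 603. -174.  230.] 34.0
side 230 66 [ 540. -213.  230.] [ 611. -166.  240.] 27.0
side 240 63 [ 534. -221.  240.] [ 619. -159.  250.] 24.0
side 250 82 [ 528. -227.  250.] [ 623. -156.  260.] 27.0
side 260 85 [ 523. -227.  260.] [ 629. -151.  270.] 26.0
side 270 105 [ 523. -230.  270.] [ 629. -148.  280.] 34.0
side 280 84 [ 535. -222.  280.] [ 614. -162.  290.] 31.0
side 290 63 [ 540. -213.  290.] [ 610. -163.  300.] 26.0
top 147 px [392.9 221.1]
top 173 px [394.3 220.9]
top 200 px [395.9 220.6]
top 260 13 [ 522. -180.  262.] [ 540. -150.  270.] 33.0
top 270 43 [ 524. -174.  270.] [ 540. -152.  280.] 28.0
top 280 5 [ 534. -173.  281.] [ 539. -168.  283.] 44.0
top 290 2 [ 539. -179.  290.] [ 539. -177.  291.] 104.0
```

The fingers shut on nothing, and what shows of them ends just above the boss. I'll raise the tool and measure where the fingertips really are against the reported TCP.

Call:
{"op": "send_rows", "data": {"increments": [[0,0,-20,0,255],[0,0,-20,0,255],[0,0,-20,0,255],[0,0,0,0,255],[0,0,0,0,255]]}}

```text
time: 4.48
ee_pos: [575.8, -198.2, 208.0]
orientation: [-0.425, 0.905, -0.001, 0.001]
force: [-0.2, -0.2, 0.9]
width: 0.1
gripper_force: 0.0
```

```bash
python3 - <<'E'
from h import *
s=arm.get_state(); print(s["ee_pos"],s["width"])
for n in("side",):
    p=arm.get_image(n); C=cloud(p); T=np.linalg.inv(p["cam_to_world"]); K=p["K"]
    c=T@np.append(s["ee_pos"],1); u,v=K[0,2]+K[0,0]*c[0]/-c[2],K[1,2]+K[1,1]*c[1]/c[2];print("tcp px",u,v)
    V=p["image"].max(2)
    m=(np.hypot(C[...,0]-575,C[...,1]+198)<90)&(C[...,2]>150)
    for z in range(150,350,10):
        k=m&(C[...,2]>=z)&(C[...,2]<z+10)
        if k.any(): print(n,z,k.sum(),np.round(C[k].min(0)),np.round(C[k].max(0)),V[k].mean().round())
    im=cv2.resize(p["image"][85:235,270:470],(800,600),interpolation=cv2.INTER_CUBIC)
    cv2.circle(im,(int((u-270)*4),int((v-85)*4)),4,(0,255,0),1); save(im,"s2.png")
E
```

```text
[ 575.8305936  -198.23553121  207.97635636] 0.08369038843292011
tcp px 357.2003386065054 149.12235578396985
side 150 36 [ 553. -197.  150.] [ 595. -173.  160.] 126.0
side 160 48 [ 554. -213.  160.] [ 596. -174.  170.] 121.0
side 170 89 [ 552. -222.  170.] [ 594. -172.  179.] 125.0
side 240 11 [ 566. -198.  244.] [ 587. -182.  250.] 72.0
side 250 27 [ 563. -195.  250.] [ 588. -179.  260.] 48.0
side 260 29 [ 561. -201.  260.] [ 589. -183.  270.] 45.0
side 270 31 [ 561. -206.  270.] [ 590. -183.  280.] 44.0
side 280 25 [ 563. -206.  280.] [ 597. -172.  290.] 26.0
side 290 66 [ 544. -218.  290.] [ 614. -165.  300.] 29.0
side 300 69 [ 536. -227.  300.] [ 618. -162.  310.] 27.0
side 310 85 [ 530. -229.  310.] [ 621. -156.  320.] 23.0
side 320 92 [ 525. -228.  320.] [ 629. -149.  330.] 25.0
side 330 114 [ 522. -231.  330.] [ 629. -149.  340.] 38.0
side 340 97 [ 537. -223.  340.] [ 614. -160.  350.] 30.0
```

View pics/s2.png

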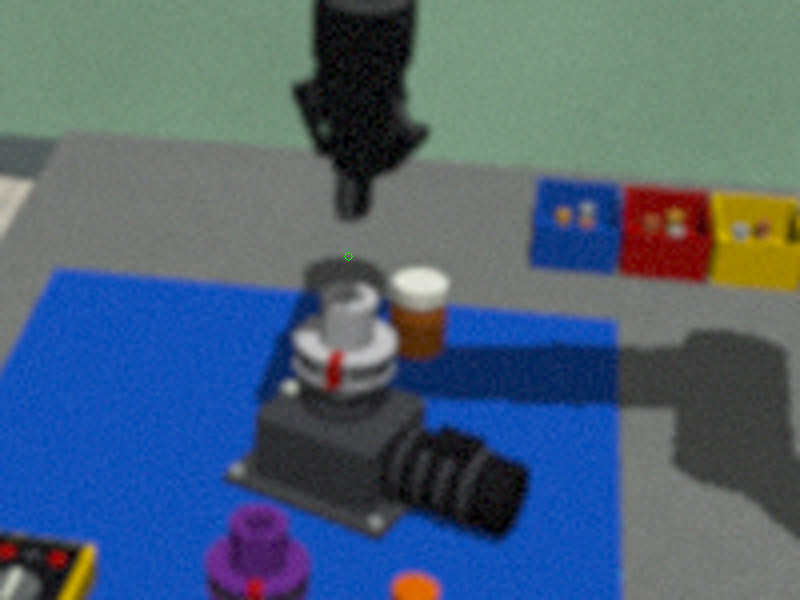

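With the fingers shut the tips are at about z=243 (crop (350,218)), while the reported TCP is 208 (crop (348,257)). The real tips therefore sit about 35 mm higher than reported, and laterally they agree. I'll allow for this offset: the boss grasp goes to a reported z of about 104.

Call:
{"op": "send_rows", "data": {"increments": [[0,0,0,0,0],[0,0,0,0,0],[0,0,0,0,0],[0,0,0,0,0],[0,0,15,0,0],[0,0,20,0,0],[0,0,20,0,0],[0,0,15,0,0]]}}

```text
time: 5.2
ee_pos: [574.3, -198.0, 134.8]
orientation: [-0.425, 0.905, 0.001, -0.001]
force: [-0.1, 0.5, -0.2]
width: 85.7
gripper_force: 0.0
```

Call:
{"op": "send_rows", "data": {"increments": [[0,0,10,0,0],[0,0,10,0,0],[0,0,9,0,0],[0,0,5,0,0],[0,0,0,0,0]]}}

```text
time: 5.62
ee_pos: [574.6, -198.1, 101.6]
orientation: [-0.425, 0.905, 0.001, -0.001]
force: [-0.4, 0.5, 0.1]
width: 85.1
gripper_force: 0.0
```

Call:
{"op": "send_rows", "data": {"increments": [[0,0,0,0,80],[0,0,0,0,255],[0,0,0,0,255],[0,0,0,0,255],[0,0,0,0,255],[0,0,0,0,255]]}}

```text
time: 6.12
ee_pos: [575.6, -198.4, 103.6]
orientation: [-0.425, 0.905, -0.0, 0.001]
force: [-0.9, -0.4, 2.1]
width: 44.2
gripper_force: 25.6
```

```bash
python3 -c "
from h import *
print(arm.grasp_offset)
rel([575,-198,104])"
```

```text
-18.700000000000003
pos [ 575.6 -198.4  103.6] yaw x -2.264 q6 -0.63 F [-0.9 -0.4  2.1] T [ 0.16  0.21 -0.03] w 44.2 t 6.12
tool delta to target [ 0.1  0.7 -0.4]
```

Call:
{"op": "send_rows", "data": {"increments": [[0,0,0,0.12,255],[0,0,0,0.12,255],[0,0,0,0.12,255],[0,0,0,0.12,255],[0,0,0,0.12,255],[0,0,0,0.12,255],[0,0,0,0.12,255],[0,0,0,0.0,255]]}}

```text
time: 6.78
ee_pos: [576.7, -198.7, 103.6]
orientation: [-0.018, 1.0, -0.001, 0.002]
force: [1.6, -1.8, 2.2]
width: 43.5
gripper_force: 25.4
```

Call:
{"op": "send_rows", "data": {"increments": [[0,0,0,0.12,255],[0,0,0,0.12,255],[0,0,0,0.12,255],[0,0,0,0.12,255],[0,0,0,0.12,255],[0,0,0,0.12,255],[0,0,0,0.12,255],[0,0,0,0.0,255]]}}

```text
time: 7.45
ee_pos: [576.2, -199.7, 103.4]
orientation: [0.391, 0.921, -0.001, 0.002]
force: [1.7, -5.6, 0.3]
width: 43.8
gripper_force: 25.5
```

```bash
cat > red.py <<'E'
from h import *
def red():
    rel([575,-198,104])
    for n in("side","top"):
        p=arm.get_image(n);C=cloud(p);X,Y,Z=[C[...,i] for i in range(3)]
        hsv=cv2.cvtColor(p["image"],cv2.COLOR_RGB2HSV).astype(int);H,S,V=hsv[...,0],hsv[...,1],hsv[...,2]
        nr=np.hypot(X-575,Y+198)<50
        m=nr&((H<8)|(H>172))&(S>110)&(V>60)&(Z>75)
        if m.sum(): c=C[m].mean(0); print(n,"red",m.sum(),np.round(c,1),"ang",round(np.arctan2(c[1]+198,c[0]-575),3))
        f=nr&(V>110)&(S<70); print(n,"light z pct",np.round(np.percentile(Z[f],[5,25,50,75,95]),0) if f.any() else None)
        w=(np.hypot(X-575,Y+198)<75)&(S<80)&(V>120)&(Z>60)&(Z<80)
        if w.sum(): c=C[w].mean(0);print(n,"white",w.sum(),np.round(c,1),"ang",round(np.arctan2(c[1]+198,c[0]-575),3))
red()
E
python3 red.py
```

```text
pos [ 576.2 -199.7  103.4] yaw x 2.339 q6 -2.31 F [ 1.7 -5.6  0.3] T [-1.37 -0.47  0.01] w 43.8 t 7.45
tool delta to target [ 2.1  0.3 -0.6]
side light z pct [115. 137. 475. 481. 486.]
top light z pct [137. 462. 469. 473. 475.]
```

Call:
{"op": "send_rows", "data": {"increments": [[0,0,3,0,255],[0,0,0,0.03,255],[0,0,0,0.03,255],[0,0,0,0.03,255],[0,0,0,0.03,255],[0,0,0,0,255]]}}

```text
time: 8.05
ee_pos: [575.9, -199.8, 100.0]
orientation: [0.444, 0.896, -0.001, 0.001]
force: [1.7, -6.8, -0.6]
width: 43.8
gripper_force: 26.1
```

Call:
{"op": "send_rows", "data": {"increments": [[0,0,3,0.02,255],[0,0,0,0.02,255],[0,0,0,0.02,255],[0,0,0,0.02,255],[0,0,0,0,255]]}}

```text
time: 8.47
ee_pos: [575.9, -199.8, 96.5]
orientation: [0.479, 0.878, -0.0, 0.001]
force: [3.0, -7.3, -2.1]
width: 44.2
gripper_force: 26.1
```

```bash
cat >> red.py <<'E'
p=arm.get_image("side")
import sys
if len(sys.argv)>1: save(cv2.resize(p["image"][110:230,280:440],(800,600),interpolation=cv2.INTER_CUBIC),sys.argv[1])
C=cloud(p);X,Y,Z=[C[...,i] for i in range(3)];hsv=cv2.cvtColor(p["image"],cv2.COLOR_RGB2HSV).astype(int)
f=(np.hypot(X-575,Y+198)<44)&(hsv[...,1]<70)&(hsv[...,2]>80)&(Z>70)&(Z<180)
print("front light hist",[(z,int((f&(Z>=z)&(Z<z+5)).sum())) for z in range(80,180,5)])
E
python3 red.py s3.png
```

```text
pos [ 575.9 -199.8   96.5] yaw x 2.142 q6 -2.5 F [ 3.  -7.3 -2.1] T [-1.92 -0.74 -0.04] w 44.2 t 8.47
tool delta to target [ 2.   0.2 -7.5]
side light z pct [111. 132. 469. 475. 486.]
top light z pct [127. 454. 462. 465. 469.]
top white 1 [ 534.3 -200.1   72.8] ang -3.089
front light hist [(80, 5), (85, 5), (90, 0), (95, 0), (100, 1), (105, 17), (110, 14), (115, 8), (120, 6), (125, 69), (130, 57), (135, 13), (140, 10), (145, 3), (150, 7), (155, 7), (160, 10), (165, 55), (170, 10), (175, 1)]
```

View pics/s3.png

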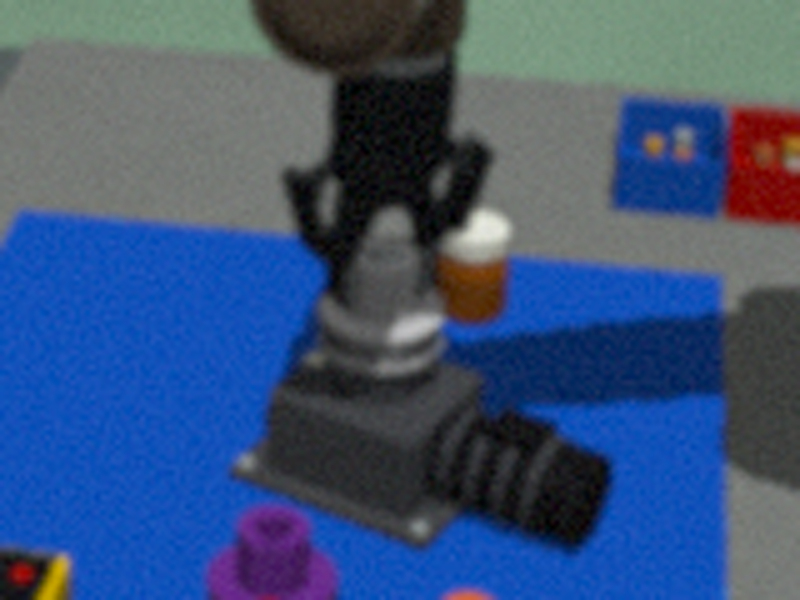

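The flange is now at about z=130, down from 137, and the shaft shows above the boss at crop (388,225). The keyway has found the key, so I'll ease it down.

Call:
{"op": "send_rows", "data": {"increments": [[-1,-0.6,2,0,255],[0,0,3,0,255],[0,0,3,0,255],[0,0,3,0,255],[0,0,0,0,255]]}}

```text
time: 9.03
ee_pos: [575.2, -199.9, 84.8]
orientation: [0.48, 0.877, -0.0, 0.0]
force: [2.8, -6.1, -4.4]
width: 43.7
gripper_force: 26.0
```

Call:
{"op": "send_rows", "data": {"increments": [[0,0,3,0,255],[0,0,3,0,255],[0,0,3,0,255],[0,0,2,0,255],[0,0,0,0,255]]}}

```text
time: 9.45
ee_pos: [575.3, -200.0, 76.0]
orientation: [0.48, 0.877, -0.001, 0.0]
force: [-0.4, -5.0, 5.5]
width: 43.8
gripper_force: 26.2
```

```bash
python3 red.py
```

```text
pos [ 575.3 -200.    76. ] yaw x 2.141 q6 -2.5 F [-0.4 -5.   5.5] T [-1.03  0.2   0.02] w 43.8 t 9.45
tool delta to target [  1.8   0.8 -28. ]
side light z pct [ 89. 110. 447. 454. 460.]
top light z pct [106. 434. 441. 445. 448.]
top white 6 [ 535.3 -194.9   72.2] ang 3.064
front light hist [(80, 0), (85, 23), (90, 17), (95, 6), (100, 13), (105, 78), (110, 44), (115, 11), (120, 10), (125, 3), (130, 6), (135, 8), (140, 13), (145, 32), (150, 3), (155, 0), (160, 0), (165, 10), (170, 5), (175, 0)]
```

Forces show it has seated (+5.5 N up), and the flange is at about z=109. I'll release and rise.

Call:
{"op": "send_rows", "data": {"increments": [[0,0,0,0,0],[0,0,0,0,0],[0,0,0,0,0],[0,0,0,0,0],[0,0,0,0,0],[0,0,-15,0,0],[0,0,-25,0,0],[0,0,-30,0,0]]}}

```text
time: 10.27
ee_pos: [573.7, -198.9, 143.3]
orientation: [0.48, 0.877, -0.001, -0.003]
force: [0.7, -0.5, 0.3]
width: 85.6
gripper_force: 0.0
```

Call:
{"op": "send_rows", "data": {"increments": [[0,0,-40,0,0],[0,0,-20,-0.12,0],[0,0,0,-0.12,0],[0,0,0,-0.12,0],[0,0,0,-0.12,0],[0,0,0,-0.12,0],[0,0,0,-0.12,0],[0,0,0,-0.12,0]]}}

```text
time: 10.93
ee_pos: [575.0, -199.1, 204.4]
orientation: [0.078, 0.997, 0.0, -0.0]
force: [0.1, 0.0, -0.2]
width: 85.6
gripper_force: 0.0
```

```bash
python3 red.py; python3 -c "
from h import *
rel([579,93.5,150])"
```

```text
pos [ 575.  -199.1  204.4] yaw x 2.985 q6 -1.66 F [ 0.1  0.  -0.2] T [0.02 0.06 0.  ] w 85.6 t 10.93
tool delta to target [1.000e-01 1.100e+00 1.004e+02]
side red 3 [ 605.4 -211.3  110.5] ang -0.412
side light z pct [ 90. 110. 143. 575. 585.]
side white 9 [ 620.6 -219.3   73.4] ang -0.436
top light z pct [100. 558. 569. 573. 576.]
top white 8 [ 535.  -201.8   71.3] ang -3.046
front light hist [(80, 3), (85, 36), (90, 34), (95, 17), (100, 23), (105, 91), (110, 69), (115, 22), (120, 18), (125, 18), (130, 22), (135, 21), (140, 21), (145, 51), (150, 11), (155, 11), (160, 6), (165, 9), (170, 13), (175, 0)]
pos [ 575.1 -199.2  204.5] yaw x 2.977 q6 -1.67 F [-0.   0.8  0.2] T [ 0.03 -0.    0.03] w 85.3 t 11.08
tool delta to target [ 44.2 289.4  54.6]
```

The pulley is home: red mark at -0.41, white key mark at -0.43, boss top at about z=147. Now for the cap at (579,93).

Call:
{"op": "send_rows", "data": {"increments": [[5.5,36.2,0,0,0],[5.5,36.2,0,0,0],[5.5,36.2,0,0,0],[5.5,36.2,0,0,0],[5.5,36.2,0,0,0],[5.5,36.2,0,0,0],[5.5,36.2,0,0,0],[5.5,36.0,0,0,0]]}}

```text
time: 11.75
ee_pos: [578.2, 95.2, 204.8]
orientation: [0.083, 0.997, 0.0, 0.0]
force: [-0.2, 0.0, 0.6]
width: 85.3
gripper_force: 0.0
```

Call:
{"op": "send_rows", "data": {"increments": [[0,0,20,0,0],[0,0,30,0,0],[0,0,30,0,0],[0,0,30,0,0],[0,0,20,0,0],[0,0,10,0,0],[0,0,0,0,0],[0,0,0,0,0]]}}

```text
time: 12.42
ee_pos: [579.1, 93.4, 65.2]
orientation: [0.081, 0.997, -0.0, 0.0]
force: [0.7, 0.1, -0.0]
width: 85.3
gripper_force: 0.0
```

```bash
python3 - <<'E'
from h import *
rel([579,92.5,2])
p=arm.get_image("side");C=cloud(p);X,Y,Z=[C[...,i] for i in range(3)]
hsv=cv2.cvtColor(p["image"],cv2.COLOR_RGB2HSV).astype(int)
m=(np.hypot(X-579,Y-93)<80)&(hsv[...,2]<90)&(Z>60)&(hsv[...,1]<120)
for z in range(60,160,10):
    k=m&(Z>=z)&(Z<z+10)
    if k.any(): print(z,k.sum(),np.round(C[k].min(0)),np.round(C[k].max(0)))
E
```

```text
pos [579.1  93.4  65.2] yaw x 2.979 q6 -2.17 F [ 0.7  0.1 -0. ] T [ 0.04 -0.05 -0.05] w 85.3 t 12.42
tool delta to target [-0.  -0.9 63.2]
60 4 [594.  88.  60.] [596. 103.  67.]
110 7 [568.  50. 112.] [598. 147. 120.]
120 23 [565.  47. 120.] [595. 153. 130.]
130 24 [566.  51. 131.] [595. 152. 140.]
140 24 [561.  50. 140.] [595. 153. 150.]
150 9 [559.  44. 151.] [577. 150. 158.]
```

The open tips are at about z=114 for a reported 65, which matches the 35 + 13 mm offset.

Call:
{"op": "send_rows", "data": {"increments": [[0,0,15,0,0],[0,0,15,0,0],[0,0,15,0,0],[0,0,10,0,0],[0,0,8,0,0],[0,0,0,0,0],[0,0,0,0,80],[0,0,0,0,255]], "grip_force": 30}}

```text
time: 13.13
ee_pos: [579.4, 93.6, 2.7]
orientation: [0.081, 0.997, 0.0, 0.001]
force: [-0.3, -0.3, -0.9]
width: 63.9
gripper_force: 0.0
```

Call:
{"op": "send_rows", "data": {"increments": [[0,0,0,0,255],[0,0,0,0,255],[0,0,0,0,255],[0,0,0,0,255]]}}

```text
time: 13.47
ee_pos: [579.1, 93.5, 2.5]
orientation: [0.081, 0.997, 0.0, 0.001]
force: [-0.7, -0.2, 3.8]
width: 33.6
gripper_force: 30.0
```

Gripped at 33.6 mm. Lifting by 190.

Call:
{"op": "send_rows", "data": {"increments": [[0,0,-10,0,255],[0,0,-30,0,255],[0,0,-30,0,255],[0,0,-30,0,255],[0,0,-30,0,255],[0,0,-30,0,255],[0,0,-30,0,255],[0,0,0,0,255]]}}

```text
time: 14.13
ee_pos: [582.2, 94.0, 199.6]
orientation: [0.08, 0.997, 0.002, 0.006]
force: [0.5, -0.8, 0.1]
width: 33.3
gripper_force: 30.2
```

```bash
python3 - <<'E'
from h import *
rel([575.3,-200.3,192])
p=arm.get_image("side");C=cloud(p);X,Y,Z=[C[...,i] for i in range(3)]
hsv=cv2.cvtColor(p["image"],cv2.COLOR_RGB2HSV).astype(int)
m=(np.hypot(X-579,Y-93)<60)&(hsv[...,0]<18)&(hsv[...,1]>150)
for z in range(0,270,10):
    k=m&(Z>=z)&(Z<z+10)
    if k.any(): print(z,k.sum(),np.round(C[k].min(0)),np.round(C[k].max(0)))
E
```

```text
pos [582.2  94.  199.6] yaw x 2.98 q6 -2.17 F [ 0.5 -0.8  0.1] T [ 0.02 -0.11 -0.02] w 33.3 t 14.13
tool delta to target [ -40.3 -291.7    6.6]
190 1 [580. 119. 200.] [580. 119. 200.]
200 51 [556.  91. 201.] [605. 124. 210.]
210 71 [556.  95. 210.] [606. 123. 220.]
220 80 [556.  78. 220.] [606. 125. 230.]
230 79 [556.  75. 230.] [604. 123. 240.]
240 12 [567.  99. 241.] [573. 110. 250.]
250 13 [567. 100. 251.] [574. 110. 259.]
260 25 [565.  76. 260.] [575. 118. 269.]
```

Call:
{"op": "send_rows", "data": {"increments": [[-3,-20,0,0,255],[-5.5,-36,0,0,255],[-6,-38,0,0,255],[-6,-38,0,0,255],[-6,-38,0,0,255],[-6,-38,0,0,255],[-5.5,-36,0,0,255],[-3,-28,0,0,255]]}}

```text
time: 14.85
ee_pos: [573.8, -184.1, 190.4]
orientation: [0.082, 0.997, 0.0, -0.001]
force: [1.1, -0.1, -1.0]
width: 33.2
gripper_force: 30.2
```

Call:
{"op": "send_rows", "data": {"increments": [[-2.5,-18.6,0,0,255],[0,0,0,0,255],[0,0,0,0,255],[0,0,0,0,255],[0,0,0,0,255]]}}

```text
time: 15.27
ee_pos: [574.3, -199.4, 191.3]
orientation: [0.08, 0.997, 0.0, -0.0]
force: [-0.4, -0.2, -0.7]
width: 33.2
gripper_force: 30.2
```

```bash
python3 - <<'E'
from h import *
rel([575.3,-200.3,170])
for n in("side","top"):
    p=arm.get_image(n);C=cloud(p);X,Y,Z=[C[...,i] for i in range(3)]
    hsv=cv2.cvtColor(p["image"],cv2.COLOR_RGB2HSV).astype(int)
    nr=np.hypot(X-575,Y+199)<60
    m=nr&(hsv[...,0]<18)&(hsv[...,1]>150)
    if m.any(): print(n,"cap",m.sum(),np.round(C[m].min(0)),np.round(C[m].max(0)))
    k=m&(Z<222)
    if k.any(): print("skirt",np.round(C[k].min(0),1),np.round(C[k].max(0),1))
    s=nr&(hsv[...,1]<70)&(hsv[...,2]>80)&(Z>115)&(Z<145)
    if s.any(): print("boss",np.round(C[s].min(0),1),np.round(C[s].max(0),1))
p=arm.get_image("side"); save(cv2.resize(p["image"][90:240,270:470],(800,600),interpolation=cv2.INTER_CUBIC),"s4.png")
E
```

```text
pos [ 574.3 -199.4  191.3] yaw x 2.981 q6 -1.66 F [-0.4 -0.2 -0.7] T [-0.01  0.01  0.03] w 33.2 t 15.27
tool delta to target [-1.1 -0.7 21.3]
side cap 208 [ 547. -203.  194.] [ 603. -152.  435.]
skirt [ 550.  -203.2  193.8] [ 599.6 -167.8  221.9]
boss [ 552.5 -210.   115.2] [ 597.9 -168.9  145. ]
```

View pics/s4.png

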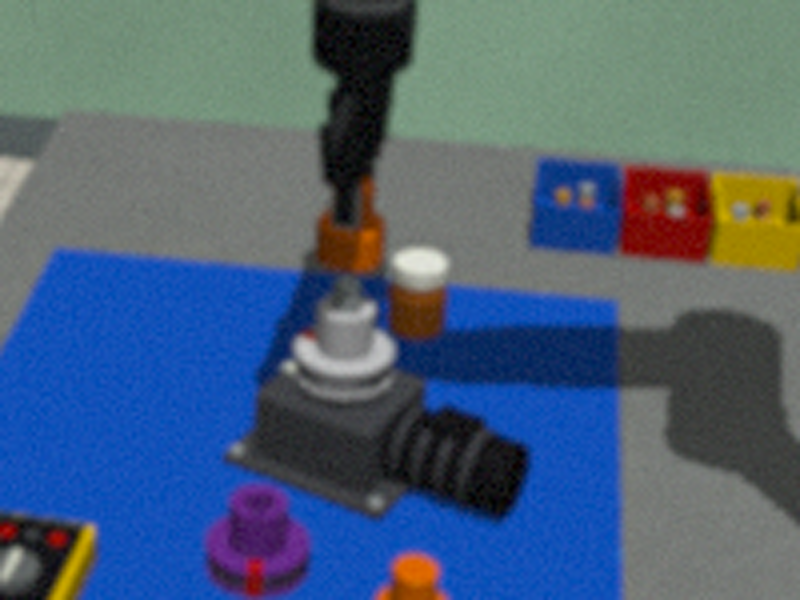

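The cap at crop (350,240) hangs level right above the shaft end at (347,290), and the pulley sits home. Lowering.

Call:
{"op": "send_rows", "data": {"increments": [[-1,-0.7,6,0,255],[0,0,7,0,255],[0,0,7,0,255],[0,0,3,0,255],[0,0,3,0,255],[0,0,3,0,255],[0,0,0,0,255]]}}

```text
time: 16.0
ee_pos: [575.0, -200.5, 161.9]
orientation: [0.081, 0.997, 0.001, -0.001]
force: [-1.4, 3.1, -1.8]
width: 33.1
gripper_force: 30.3
```

```bash
python3 -c "
from h import *
rel([575.3,-200.3,147])"
```

```text
pos [ 575.  -200.5  161.9] yaw x 2.979 q6 -1.66 F [-1.4  3.1 -1.8] T [ 0.95  0.05 -0.02] w 33.1 t 16.0
tool delta to target [-0.3  0.2 14.9]
```

It's in: 9 mm down over the shaft with small forces. Continuing.

Call:
{"op": "send_rows", "data": {"increments": [[0,0.3,3,0,255],[0,0,3,0,255],[0,0,3,0,255],[0,0,3,0,255],[0,0,2,0,255],[0,0,0.5,0,255],[0,0,0,0,255]]}}

```text
time: 16.58
ee_pos: [575.0, -200.5, 147.5]
orientation: [0.081, 0.997, 0.0, -0.001]
force: [-1.3, 5.0, 0.2]
width: 33.3
gripper_force: 30.5
```

Call:
{"op": "send_rows", "data": {"increments": [[0,0.4,1,0,255],[0,0,1,0,255],[0,0,0,0,255]]}}

```text
time: 16.83
ee_pos: [575.2, -200.4, 146.6]
orientation: [0.081, 0.997, 0.0, -0.0]
force: [-2.2, 4.6, 3.9]
width: 33.2
gripper_force: 30.9
```

Call:
{"op": "send_rows", "data": {"increments": [[0,0,0,0,0],[0,0,0,0,0],[0,0,0,0,0],[0,0,0,0,0],[0,0,0,0,0],[0,0,-15,0,0],[0,0,-25,0,0],[0,0,-35,0,0]]}}

```text
time: 17.5
ee_pos: [573.8, -200.5, 219.0]
orientation: [0.081, 0.997, 0.0, -0.003]
force: [0.7, -0.8, -1.0]
width: 85.3
gripper_force: 0.0
```

Call:
{"op": "send_rows", "data": {"increments": [[0,0,-30,0,0],[-30,0,0,0,0],[-40,0,0,0,0],[-40,0,0,0,0],[0,0,0,0,0],[0,0,0,0,0]]}}

```text
time: 18.0
ee_pos: [685.1, -218.5, 246.6]
orientation: [0.081, 0.997, 0.0, -0.003]
force: [-1.0, -0.1, 0.2]
width: 85.6
gripper_force: 0.0
```

```bash
python3 - <<'E'
from h import *
rel([0,0,0])
for n in("side","top"):
    p=arm.get_image(n);C=cloud(p);X,Y,Z=[C[...,i] for i in range(3)]
    hsv=cv2.cvtColor(p["image"],cv2.COLOR_RGB2HSV).astype(int)
    nr=np.hypot(X-575,Y+199)<50
    m=nr&(hsv[...,0]<18)&(hsv[...,1]>150)&(Z>120)
    if m.any(): print(n,"cap",m.sum(),np.round(np.percentile(C[m],[1,99],axis=0)))
    s=nr&(hsv[...,1]<70)&(hsv[...,2]>80)&(Z>75)&(Z<155)
    if s.any(): print("pulley",np.round(np.percentile(C[s],[1,50,99],axis=0)))
    if n=="side": save(cv2.resize(p["image"][110:260,270:470],(800,600),interpolation=cv2.INTER_CUBIC),"s5.png")
E
```

```text
pos [ 685.1 -218.5  246.6] yaw x 2.979 q6 -1.65 F [-1.  -0.1  0.2] T [0.   0.04 0.03] w 85.6 t 18.0
tool delta to target [710.  104.8 250.8]
side cap 285 [[ 553. -207.  149.]
 [ 598. -170.  213.]]
pulley [[ 536. -223.   77.]
 [ 572. -177.  109.]
 [ 612. -157.  141.]]
top cap 316 [[ 551. -224.  159.]
 [ 601. -174.  215.]]
pulley [[ 537. -227.   75.]
 [ 566. -179.  107.]
 [ 614. -159.  115.]]
```

View pics/s5.png

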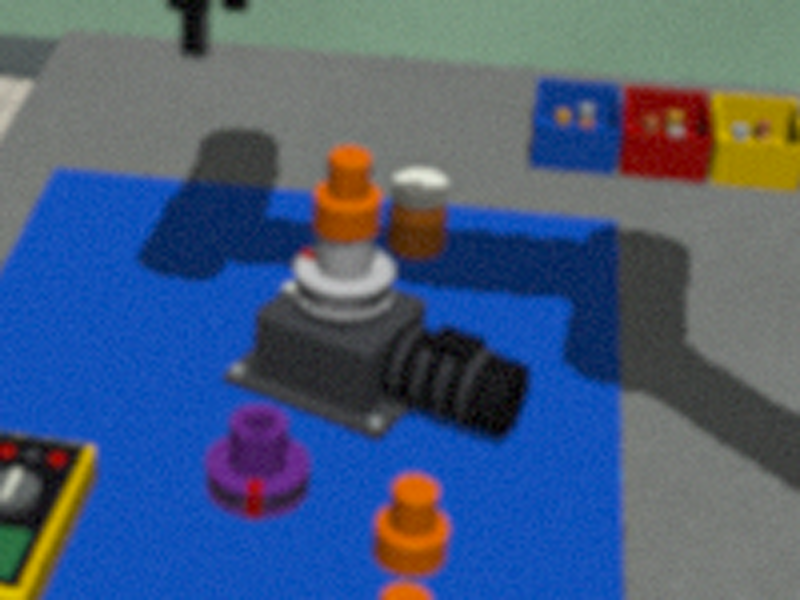

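The cap at crop (348,195) sits upright and flat on the boss, its top at about z=212. The pulley is home and the gripper is clear.

```bash
python3 -c "
from h import *
print(arm.close_job())"
```

```text
the job is handed in; nothing more can be done
None
```

The pulley is home over the key, the orange cap is flat on it and the gripper is clear; I handed the job in at about 18 s, but the hand-in gave no verdict.

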